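Open the bar clamp with its release lever and clamp the pine offcut

ROBOT

A 6-joint arm with a two-finger parallel gripper is mounted at the origin on a cart in front of the work surface, level with it; the furniture and walls round the work are solid. World frame = base frame: x ahead of the robot, y to its left, z up, the work surface at z = 0. Lengths are in m, angles in rad, forces in N, time in s.
With the tool pointing down it reaches from about 0.35 to 0.875 m from the base axis. Payload 4.2 kg.
Tool frame: the origin (TCP) lies midway between the tips of the shut fingers; the grasp point (between the pads) lies 19 mm behind it; z points along the fingers, y is the line along which they close (so a half turn about z gives the same grasp; the last joint's range is limited). The gripper opens to 85 mm and grips with 20 to 120 N. Pads are 22 mm wide; open, the fingers measure 114 mm over their backs; the gripper's body (76 mm by 85 mm) begins 54 mm behind the grasp point. The pads swing forward as they close: fully open they stand 13 mm farther back than shut.
Start: joints at [1.444, 0.385, 0.008, 0, -1.194, -0.259], TCP at [0.235, 0.579, 0.231] pointing down, gripper open.
Joint ranges: [-3.14, 3.14], [-1.21, 2.06], [-1.07, 1.41], [-3.16, 2.05], [-2.99, -0.16], [-3.1, 3.1]. Speed limits (rad/s): [2.79, 2.79, 3.14, 3.14, 3.14, 3.14].

INTERFACE

Orientations are given as a unit quaternion [w, x, y, z].
In Python, from station import arm gives the robot as it stands.
- The arm moves only by the shell command python3 nudge.py 'ROWS'. ROWS is a JSON list of rows, 1 to 5 of them, each an object with the fields turn_vec (a list: a rotation vector rx, ry, rz in rad), xyz (a list: dx, dy, dz in units of 100 mm), jaw (the opening from 0.0 (shut) to 1.0 (fully open)); a field left out counts as zero (the opening has to be given); each row is the pose to reach, as a shift and turn from the pose commanded when the command began, along the tool's axes at that moment; what a row does not reach only later rows make up. A row lasts 1/10 s, in which the tool goes at most 0.05 m and 0.15 rad, less where a joint would pass 70% of its speed; a pose out of reach is approached as far as the arm can. The fingers move at their own pace and stop on an object; the grip force is fixed at half the most. Time passes only in rows, so rows that do not move let the fingers close. It prints the time, the measured TCP pose, the force, the opening and the grip force at its end. Input that does not fit is refused with a message, and nothing moves.
- arm.state(): the state, without advancing time (a new reading comes with each control period).
- arm.get_image(name): name is "side" or "top" or "wrist"; returns a dict with "image" (400x640x3 uint8, red, green, blue), "fx", "fy", "cx", "cy" (pixels), "dist_coeffs" ([k1, k2, p1, p2, k3] as OpenCV has them; the pictures are not rectified), "R" (3x3) and "t" (3): a world point X has camera coordinates R X + t. Camera axes: x right, y down, z forward; pixel columns grow to the right and rows downward; lengths in m; the calibration is good to about 2 mm. A picture is of the moment at which its call begins. There is no depth.
- arm.finish_job(): hands the job in; it is judged then, once.
The state is a dict: "time_s": time; "joints": joint angles; "qd": joint speeds; "tau": joint torques, N m; "tcp_pos": TCP position; "tool_rot": TCP orientation; "contact_force": force on the tool from outside, world axes, zero at the start; "moment": the same for the moment, N m; "opening": opening from 0.0 (shut) to 1.0 (fully open); "grip_force": force on a finger pad.
Only numpy, scipy, OpenCV 4.12 (cv2) and the standard library are available. Lean on these libraries where they do the work, as an engineer would, in place of code of your own. Each camera call takes 0.05 s, during which the arm holds its last target. There are 200 camera calls.

TASK

Put the small pine offcut into the bar clamp: press the orange release lever and, keeping it down, slide the blue jaw back far enough, lay the offcut lengthwise on the two rails between the jaw and the sprung pad, then push the jaw up against it until the sprung pad has clearly given way and the pawl holds the offcut firmly by itself. Do not drive the sprung pad solid or force anything, and leave the driver, the pliers and the tape measure where they are.

Things in the scene. Friction and masses are not known exactly. Their poses are not given: they have to be found in the camera images.
- clamp: Notched-bar clamp fixed on a plywood base 370 x 104 x 18 mm. Origin: centre of the base's underside, on the bench. x axis: along the bar from the sprung pad toward the sliding jaw, the way the jaw opens; z up. Bed: two aluminium rails, tops 36 mm above the bench, 28 mm apart inside, 56 mm over the outsides, centred on y = 0; between them, lower, a steel rack of 3 mm saw teeth.
- pad_about (a point): About where the sprung pad's face is (point on the clamp at x = -0.100, 17 mm above the rails). The real face lies up to 20 mm either way along the clamp's x, as its screw was left; that is not measured. Black pad 50 mm wide, looking to +x, on a spring in front of the blue tail stop; it gives from 3 N on, ever harder, and goes solid after some 8 mm.
- jaw: Blue sliding jaw. Origin: in the plane of its clamping face, midway across, level with the rails' tops; axes as the clamp's. The face (50 mm wide, 1 to 34 mm above the rails) looks to -x. Travel: clamp x = -0.070 to +0.055; starts too near the pad for the offcut to fit. The jaw overhangs to 35 mm either side of y = 0. Lever down, 1.5 N moves it either way.
- push_face (a point): Middle of the jaw's upper rear face, upright, 46 mm wide, looking to the clamp's +x, 24 mm behind the clamping face; the jaw's top edge is 10 mm higher, 90 mm above the bench. Lever up, pushing here to -x closes the jaw, clicking over the teeth (3 to 5 N); the pawl blocks the way back, after up to 3 mm of spring-back. A push of about 16 N on the clamped offcut is right, 25 N too much.
- lever_pad (a point): Middle of the top of the release lever's orange pad: 36 mm along the bar by 46 mm wide, 62 mm above the bench with the lever up; 20 mm behind push_face and 18 mm below it. The pivot is 30 mm farther to the clamp's +x; pressing the pad tips the pawl beyond the pivot up out of the rack. Sprung: about 1.5 N starts it, 6 N takes it to its hard stop 9 mm down; pawl clear from 3 mm down.
- lever (a joint): Angle of the release lever, rad: about 0 with the pawl in the rack, 0.10 with the pawl just clear, 0.30 at the stop (pad fully down).
- pine_block: Plain pine offcut, 42 x 90 x 30 mm (x, y, z), about 0.07 kg, lying flat on the bench; origin: centre of its underside, z up. It is to be clamped by its ends, its 90 mm length (y axis) along the bar.
- driver_yellow: Yellow-handled screwdriver, 28 x 169 x 30 mm, lying along its y axis; origin: centre of its underside. Not to be moved.
- pliers_red: Red-handled pliers, 59 x 185 x 12 mm, lying along their y axis; origin: centre of the underside. Not to be moved.
- tape_measure: Yellow tape measure, 34 x 91 x 66 mm, standing; origin: centre of its underside. Not to be moved.

How it is judged:
By the outcome, as a careful person would: the job done as asked, in the order asked, and still so for the second after the job is handed in, with the robot touching nothing.
It also fails if it takes over 72 s, if anything falls off the work surface, if the arm or the gripper's body presses on something with over 40 N, if the wrist force passes 120 N, or if a joint passes its speed limit or range.

## Working session

There is one attempt and no reset: what is moved stays moved. The work goes in short steps, Python scripts to look and compute and a shell command to move; the robot and the scene stay as the last step left them, time stands still between calls to the robot, and variables do not carry over. Pictures are saved under pics/ and viewed, at most 10 in all, crops included, and the job is handed in when it is done.

```bash
ls; mkdir -p pics; python3 - <<'E'
from station import arm
import cv2
for n in ("top","side"):
    d=arm.get_image(n); cv2.imwrite(f"pics/{n}0.png",d["image"][:,:,::-1]); print(n,{k:v for k,v in d.items() if k!="image"})
print(arm.state())
E
```

```text
nudge.py
pics
station.py
top {'fx': 371.5487700947881, 'fy': 371.5487700947881, 'cx': 322.0597882613513, 'cy': 201.74710678440513, 'dist_coeffs': array([-0.05805127,  0.        ,  0.        ,  0.        ,  0.        ]), 'R': array([[-0.02575894, -0.99934735,  0.02532472],
       [-0.9884407 ,  0.02167534, -0.15005054],
       [ 0.14940369, -0.02889712, -0.98835393]]), 't': array([-0.22845148,  0.58624521,  1.05198373])}
side {'fx': 410.08709989252736, 'fy': 410.08709989252736, 'cx': 322.4996317681148, 'cy': 205.847043473113, 'dist_coeffs': array([-0.06968365,  0.        ,  0.        ,  0.        ,  0.        ]), 'R': array([[ 0.9427976 , -0.33298037,  0.01602334],
       [-0.2047965 , -0.61644526, -0.76029838],
       [ 0.26304195,  0.71352597, -0.64937633]]), 't': array([-0.63496881,  0.0470597 ,  1.11209475])}
{'time_s': 0.1, 'joints': array([ 1.44360013e+00,  3.85439772e-01,  6.80464107e-03, -4.11465200e-04,
       -1.19399608e+00, -2.58555565e-01]), 'qd': array([ 0.00035618, -0.00101191,  0.00457497,  0.00274748,  0.00143145,
        0.00071234]), 'tau': array([-6.35890028e-04, -3.93319523e+01,  1.88931137e+01,  4.19796869e+00,
       -2.56531071e-03,  2.02495215e-06]), 'tcp_pos': array([0.2349822 , 0.57860291, 0.23037504]), 'tool_rot': array([ 9.28014787e-04,  9.81442062e-01, -1.91756621e-01, -1.30603950e-04]), 'contact_force': array([ 0.05245678, -0.0151459 ,  0.01095754]), 'moment': array([-0.02715766,  0.00884232,  0.03558809]), 'grip_force': 0.0, 'opening': 0.9989684449536844}
```
View pics/top0.png

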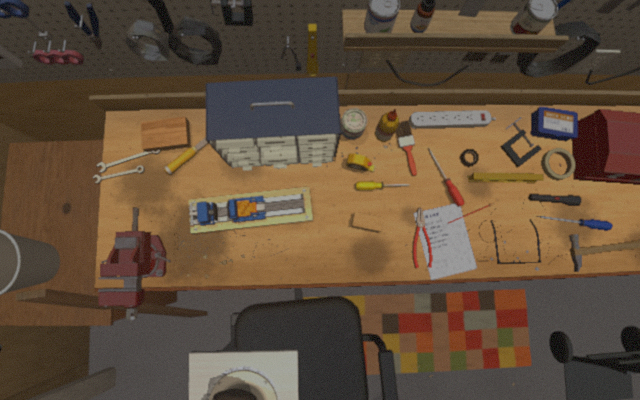

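View pics/side0.png

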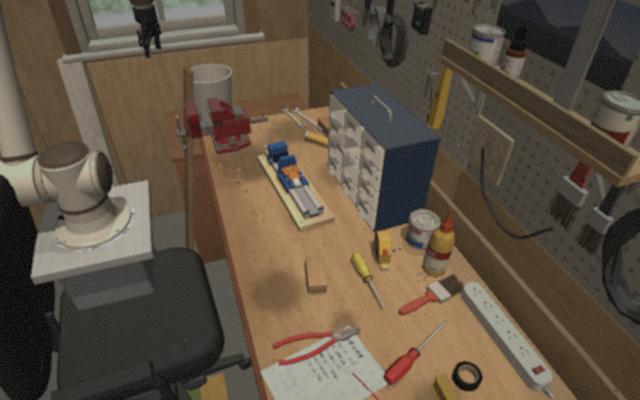

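The top view shows the clamp at about (190–312, 190–232), its blue tail stop at the left and bar to the right, the pine block near (366, 223), the driver at (380, 186), the tape at (358, 162) and the pliers at (422, 240). In the side view the block is at (316, 275) and the clamp around (290, 185).

```bash
cat > h.py <<'E'
import numpy as np, cv2
from scipy.spatial.transform import Rotation as Rn
from station import arm
def K(d): return np.array([[d["fx"],0,d["cx"]],[0,d["fy"],d["cy"]],[0,0,1]])
def px2w(d,uv,z):
    n=cv2.undistortPoints(np.array(uv,float).reshape(-1,1,2),K(d),d["dist_coeffs"]).reshape(-1,2)
    R,t=d["R"],d["t"]; c=-R.T@t
    r=np.c_[n,np.ones(len(n))]@R
    return c+r*((z-c[2])/r[:,2])[:,None]
def w2px(d,X):
    return cv2.projectPoints(np.array(X,float).reshape(-1,3),cv2.Rodrigues(d["R"])[0],d["t"],K(d),d["dist_coeffs"])[0].reshape(-1,2)
def tool(): 
    s=arm.state(); q=s["tool_rot"]; return s["tcp_pos"],Rn.from_quat([q[1],q[2],q[3],q[0]]),s
E
python3 - <<'E'
from h import *
a=cv2.imread("pics/top0.png"); b=cv2.imread("pics/side0.png")
f=lambda im,x0,y0,w,h,s:cv2.resize(im[y0:y0+h,x0:x0+w],None,fx=s,fy=s,interpolation=cv2.INTER_CUBIC)
o=np.zeros((600,800,3),np.uint8)
o[:300,:]=f(a,170,180,160,60,5)
o[300:,:300]=f(a,340,195,50,50,6)
o[300:,300:800]=f(b,250,125,100,60,5)[:300,:500]
cv2.imwrite("pics/c1.png",o)
E
```

View pics/c1.png

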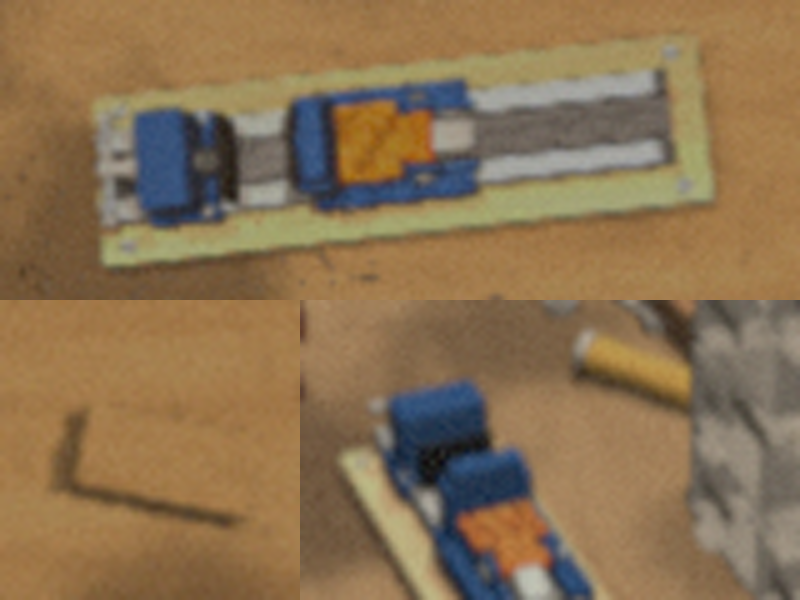

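```bash
python3 - <<'E'
from h import *
d=arm.get_image("top"); e=arm.get_image("side")
c=np.array([[95,100],[697,37],[713,200],[103,265]])/5+[170,180]
W=px2w(d,c,.018); print("corners",W.round(4)); 
L=[np.linalg.norm(W[i]-W[(i+1)%4]) for i in range(4)]; print(L)
o=W.mean(0); ax=(W[1]+W[2]-W[0]-W[3])[:2]; th=np.arctan2(ax[1],ax[0]); print("o",o,"th",th)
u=np.array([np.cos(th),np.sin(th)])
def cx(uv,z): 
    w=px2w(d,np.array(uv)/5+[170,180],z)[:,:2]-o[:2]; return np.c_[w@u,w@[-u[1],u[0]]].round(4)
print("pad black right edge, jaw top front/rear edge z=.09",cx([[237,160]],.06),cx([[292,150],[333,145]],.09))
print("lever pad corners",cx([[335,105],[340,185],[430,108],[430,160]],.062))
b=np.array([[70,187],[80,110],[235,220]])/6+[340,195]; print("block top@0",px2w(d,b,0).round(4))
o2=cv2.resize(cv2.imread("pics/side0.png")[245:305,280:360],None,fx=8,fy=8,interpolation=cv2.INTER_CUBIC); cv2.imwrite("pics/c2.png",o2)
p,R,s=tool(); print(p,R.as_matrix().round(3))
E
```

```text
corners [[ 0.5993  0.1605  0.018 ]
 [ 0.6302 -0.2057  0.018 ]
 [ 0.53   -0.2133  0.018 ]
 [ 0.499   0.153   0.018 ]]
[np.float64(0.36750671457835926), np.float64(0.10042312428293748), np.float64(0.3676396535209351), np.float64(0.10051923641375368)]
o [ 0.56461928 -0.02636065  0.018     ] th -1.4864219236784597
pad black right edge, jaw top front/rear edge z=.09 [[-0.0895 -0.0018]] [[-0.0509 -0.004 ]
 [-0.0276 -0.0036]]
lever pad corners [[-0.03    0.024 ]
 [-0.0307 -0.023 ]
 [ 0.0248  0.0164]
 [ 0.0222 -0.014 ]]
block top@0 [[ 0.5101 -0.3325  0.    ]
 [ 0.5496 -0.3392  0.    ]
 [ 0.4911 -0.4165  0.    ]]
[0.23504286 0.57874299 0.23064353] [[ 0.926 -0.376 -0.   ]
 [-0.376 -0.926 -0.001]
 [ 0.     0.001 -1.   ]]
```

View pics/c2.png

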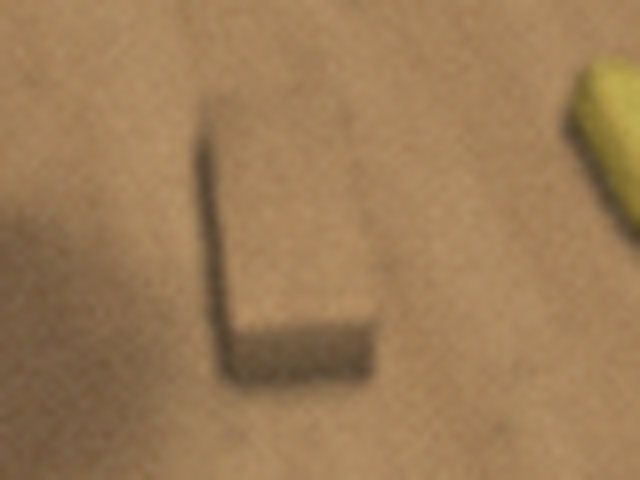

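```bash
python3 - <<'E'
from h import *
e=arm.get_image("side")
f=lambda uv,z:px2w(e,np.array(uv)/8+[280,245],z).round(4)
T=f([[228,330],[375,320],[207,95],[345,100]],.03);print("top",T)
print("bot",f([[232,385],[370,380]],0))
v=T[2]-T[0]; print(np.linalg.norm(v),np.arctan2(v[1],v[0]), np.linalg.norm(T[1]-T[0]))
# goals: tool over the clamp lever
p,R,s=tool(); 
print("rotvec z err", R.as_rotvec())
E
```

```text
top [[ 0.4917 -0.4185  0.03  ]
 [ 0.5322 -0.4284  0.03  ]
 [ 0.5132 -0.3315  0.03  ]
 [ 0.5521 -0.3467  0.03  ]]
bot [[ 0.4937 -0.4152  0.    ]
 [ 0.5321 -0.4264  0.    ]]
0.08961724164467456 1.3285240170064614 0.04169244535884167
rotvec z err [ 3.08234876e+00 -6.02089654e-01 -1.18298268e-04]
```

```bash
cat > rel.py <<'E'
# usage: rel.py x y z yaw   (yaw = world angle of tool y, tool kept pointing down); prints the tool-axes shift
import sys
from h import *
x,y,z,a=map(float,sys.argv[1:5]); p,R,s=tool()
yy=np.array([np.cos(a),np.sin(a),0]); zz=np.array([0,0,-1.]); G=Rn.from_matrix(np.c_[np.cross(yy,zz),yy,zz])
print((R.inv()*G).as_rotvec().round(3),R.inv().apply(np.array([x,y,z])-p).round(4))
E
python3 rel.py 0.564 -0.0194 0.13 -1.486
```

```text
[ 0.001  0.    -0.471] [0.5299 0.4304 0.1013]
```

The manual's scale: shifts go in units of 100 mm. Converting my numbers, 0.53 m is 5.3, 0.43 m is 4.3.

```bash
python3 nudge.py '[{"turn_vec":[0,0,-0.471],"xyz":[5.3,4.3,1],"jaw":0},{"turn_vec":[0,0,-0.471],"xyz":[5.3,4.3,1],"jaw":0},{"turn_vec":[0,0,-0.471],"xyz":[5.3,4.3,1],"jaw":0},{"turn_vec":[0,0,-0.471],"xyz":[5.3,4.3,1],"jaw":0},{"turn_vec":[0,0,-0.471],"xyz":[5.3,4.3,1],"jaw":0}]'; python3 rel.py 0.564 -0.0194 0.13 -1.486
```

```text
time_s: 0.75
tcp_pos: [0.355, 0.3605, 0.1949]
tool_rot: [-0.0, 0.999, 0.043, 0.0]
contact_force: [0.9, -0.2, -0.1]
opening: 0.145
grip_force: 0.0
[-0.    -0.     0.001] [0.1755 0.3965 0.0649]
```

```bash
python3 nudge.py '[{"xyz":[1.76,3.96,0.65],"jaw":0},{"xyz":[1.76,3.96,0.65],"jaw":0},{"xyz":[1.76,3.96,0.65],"jaw":0},{"xyz":[1.76,3.96,0.65],"jaw":0},{"xyz":[1.76,3.96,0.65],"jaw":0}]'; python3 rel.py 0.564 -0.0194 0.13 -1.486
```

```text
time_s: 1.25
tcp_pos: [0.4744, 0.144, 0.158]
tool_rot: [-0.0, 0.999, 0.043, 0.0]
contact_force: [0.3, 0.7, 0.0]
opening: -0.001
grip_force: 0.0
[-0.    -0.001  0.001] [0.0752 0.1705 0.028 ]
```

```bash
python3 nudge.py '[{"xyz":[0.75,1.7,0.28],"jaw":0},{"xyz":[0.75,1.7,0.28],"jaw":0},{"xyz":[0.75,1.7,0.28],"jaw":0},{"xyz":[0.75,1.7,0.28],"jaw":0},{"xyz":[0.75,1.7,0.28],"jaw":0}]'; python3 rel.py 0.564 -0.0194 0.13 -1.486; python3 - <<'E'
from h import *
d=arm.get_image("wrist"); cv2.imwrite("pics/w1.png",d["image"][:,:,::-1])
o=np.array([.5646,-.0264]);u=np.array([.0843,-.9964]);v=np.array([.9964,.0843])
for n,x,y,z in [("padface",-.09,0,.053),("jawfaceTop",-.051,0,.09),("leverpad",-.007,0,.062),("basecorner",.185,.052,.018)]:
    print(n,w2px(d,[*(o+x*u+y*v),z]).round(0))
E
```

```text
time_s: 1.75
tcp_pos: [0.564, -0.0209, 0.1286]
tool_rot: [0.0, 0.999, 0.04, -0.001]
contact_force: [-0.8, 0.9, 0.2]
opening: -0.001
grip_force: 0.0
[ 0.001  0.002 -0.005] [ 0.0001 -0.0015 -0.0014]
padface [[212. 217.]]
jawfaceTop [[252. 236.]]
leverpad [[320. 220.]]
basecorner [[554. 140.]]
```

View pics/w1.png

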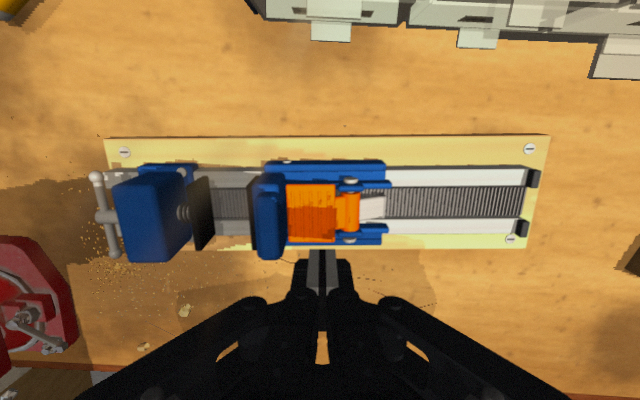

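```bash
python3 - <<'E'
from h import *
d=arm.get_image("wrist")
W=px2w(d,[[549,136],[533,249],[104,138]],.018)[:,:2]; print(W.round(4))
ax=W[0]-W[2]; print(np.linalg.norm(ax),np.arctan2(ax[1],ax[0]),np.linalg.norm(W[0]-W[1]))
o=(W[1]+W[2])/2; u=ax/np.linalg.norm(ax); v=np.array([-u[1],u[0]]); print("o",o)
def c(uv,z): w=px2w(d,uv,z)[:,:2]-o; print(np.c_[w@u,w@v].round(4))
c([[287,183],[335,183],[287,242],[335,242]],.062)
c([[284,180],[281,255],[260,175],[257,257]],.09)
c([[214,182],[212,246]],.053)
c([[197,250],[193,176]],.07)
c([[386,160],[382,245]],.036)
E
```

```text
[[ 0.6346 -0.1997]
 [ 0.5331 -0.2177]
 [ 0.6037  0.1632]]
0.3641695084991321 -1.485823950267255 0.1030185621489505
o [ 0.56840724 -0.02727911]
[[-0.0332  0.0241]
 [ 0.001   0.024 ]
 [-0.0351 -0.0222]
 [ 0.0015 -0.0224]]
[[-0.0316  0.0333]
 [-0.0359 -0.0183]
 [-0.0462  0.0365]
 [-0.0521 -0.0197]]
[[-0.0885  0.0228]
 [-0.0962 -0.0297]]
[[-0.1008 -0.0245]
 [-0.0959  0.0314]]
[[ 0.0419  0.0356]
 [ 0.0431 -0.0379]]
```

```bash
python3 rel.py 0.5665 -0.013 0.067 -1.486
```

```text
[-0.     0.001 -0.002] [ 0.0042 -0.0048  0.0624]
```

```bash
python3 nudge.py '[{"xyz":[0.04,-0.05,0.4],"jaw":0},{"xyz":[0.04,-0.05,0.62],"jaw":0},{"xyz":[0.04,-0.05,0.62],"jaw":0},{"xyz":[0.04,-0.05,0.62],"jaw":0}]'; python3 nudge.py '[{"xyz":[0,0,0.05],"jaw":0},{"xyz":[0,0,0.08],"jaw":0},{"xyz":[0,0,0.08],"jaw":0}]'
```

```text
time_s: 2.25
tcp_pos: [0.5667, -0.0109, 0.0687]
tool_rot: [0.0, 0.999, 0.044, 0.0]
contact_force: [0.6, 0.4, 1.6]
opening: 0.004
grip_force: 0.0
time_s: 2.55
tcp_pos: [0.5672, -0.0114, 0.0609]
tool_rot: [-0.0, 0.999, 0.043, 0.001]
contact_force: [-0.8, 1.1, 2.3]
opening: -0.003
grip_force: 1.3
```

To row units: 0.004 m is 0.04.

```bash
python3 nudge.py '[{"xyz":[0,0,0.04],"jaw":0},{"xyz":[0,0,0.04],"jaw":0},{"xyz":[0,0,0.04],"jaw":0}]';  python3 nudge.py '[{"xyz":[0,0,0.04],"jaw":0},{"xyz":[0,0,0.04],"jaw":0},{"xyz":[0,0,0.04],"jaw":0}]'
```

```text
time_s: 2.85
tcp_pos: [0.5674, -0.0117, 0.0568]
tool_rot: [-0.0, 0.999, 0.043, 0.001]
contact_force: [0.5, 1.0, 5.1]
opening: 0.0
grip_force: 2.5
time_s: 3.15
tcp_pos: [0.5675, -0.012, 0.0539]
tool_rot: [0.0, 0.999, 0.043, 0.001]
contact_force: [-1.1, 1.4, 12.3]
opening: 0.0
grip_force: 5.6
```

To row units: 0.02 m is 0.2, 0.015 m is 0.15.

```bash
python3 nudge.py '[{"xyz":[0,0.05,0],"jaw":0},{"xyz":[0,0.1,0],"jaw":0},{"xyz":[0,0.15,0],"jaw":0},{"xyz":[0,0.2,0],"jaw":0},{"xyz":[0,0.2,0],"jaw":0}]'; python3 - <<'E'
from h import *
d=arm.get_image("wrist"); cv2.imwrite("pics/w2.png",d["image"][:,:,::-1])
E
```

```text
time_s: 3.65
tcp_pos: [0.5693, -0.0326, 0.0539]
tool_rot: [0.0, 0.999, 0.043, 0.001]
contact_force: [-1.7, -1.3, 10.5]
opening: 0.002
grip_force: 5.0
```

View pics/w2.png

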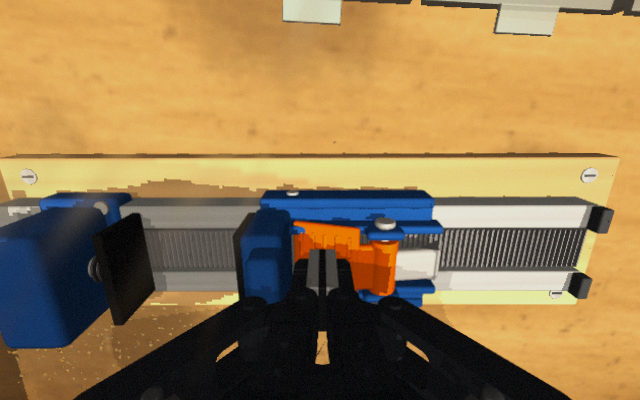

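The jaw now moves with the finger on the orange pad: the black pad's face is near (150, 230), the jaw face near (240, 230) and the fingertips are at (322, 270). I'll keep dragging.

To row units: 0.02 m is 0.2, 0.035 m is 0.35.

```bash
python3 nudge.py '[{"xyz":[0,0.1,0],"jaw":0},{"xyz":[0,0.2,0],"jaw":0},{"xyz":[0,0.3,0],"jaw":0},{"xyz":[0,0.35,0],"jaw":0},{"xyz":[0,0.35,0],"jaw":0}]';python3 nudge.py '[{"xyz":[0,0.1,0],"jaw":0},{"xyz":[0,0.2,0],"jaw":0},{"xyz":[0,0.3,0],"jaw":0},{"xyz":[0,0.3,0],"jaw":0},{"xyz":[0,0.3,0],"jaw":0}]'; python3 - <<'E'
from h import *
d=arm.get_image("wrist"); cv2.imwrite("pics/w3.png",d["image"][:,:,::-1])
E
```

```text
time_s: 4.2
tcp_pos: [0.5724, -0.0678, 0.0539]
tool_rot: [0.001, 0.999, 0.043, 0.001]
contact_force: [-0.5, -2.2, 10.4]
opening: 0.002
grip_force: 4.7
time_s: 4.7
tcp_pos: [0.575, -0.0978, 0.054]
tool_rot: [0.001, 0.999, 0.043, 0.001]
contact_force: [-0.7, -2.7, 9.8]
opening: 0.0
grip_force: 4.6
```

View pics/w3.png

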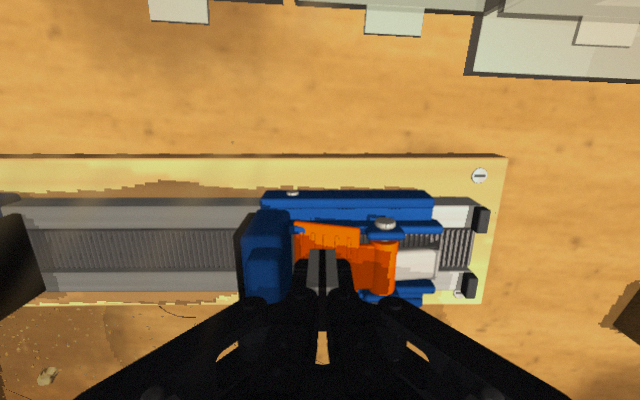

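The jaw followed without slipping: the fingers are still in the same spot on the orange pad and the pad-to-jaw gap is now wide (about 40 to 240 px). Lift off and go to the block.

```bash
python3 nudge.py '[{"xyz":[0,0,-0.2],"jaw":0},{"xyz":[0,0,-0.6],"jaw":0.5},{"xyz":[0,0,-1.1],"jaw":1},{"xyz":[0,0,-1.1],"jaw":1},{"xyz":[0,0,-1.1],"jaw":1}]'; python3 rel.py 0.522 -0.381 0.16 -0.24; python3 - <<'E'
from h import *
print(arm.state()["joints"].round(2))
E
```

```text
time_s: 5.25
tcp_pos: [0.5737, -0.0966, 0.1628]
tool_rot: [-0.0, 0.999, 0.042, 0.001]
contact_force: [-1.2, -0.3, 0.5]
opening: 0.68
grip_force: 0.0
[ 1.000e-03 -2.000e-03 -1.246e+00] [-0.0755  0.279   0.0025]
[ 0.11  0.37 -0.2  -0.   -1.    1.54]
```

To row units: 0.279 m is 2.79, -0.075 m is -0.75.

```bash
python3 nudge.py '[{"turn_vec":[0,0,0.75],"xyz":[-0.75,2.79,0],"jaw":1},{"turn_vec":[0,0,0.75],"xyz":[-0.75,2.79,0],"jaw":1},{"turn_vec":[0,0,0.75],"xyz":[-0.75,2.79,0],"jaw":1},{"turn_vec":[0,0,0.75],"xyz":[-0.75,2.79,0],"jaw":1},{"turn_vec":[0,0,0.75],"xyz":[-0.75,2.79,0],"jaw":1}]'; python3 rel.py 0.522 -0.381 0.16 -3.38
```

```text
time_s: 5.75
tcp_pos: [0.5277, -0.344, 0.1595]
tool_rot: [-0.0, 0.944, -0.329, -0.002]
contact_force: [0.9, 0.0, -0.2]
opening: 1.001
grip_force: 0.0
[0.004 0.003 1.138] [ 0.0185  0.0326 -0.0006]
```

```bash
python3 nudge.py '[{"turn_vec":[0,0,0.75],"xyz":[0.185,0.326,0],"jaw":1},{"turn_vec":[0,0,0.75],"xyz":[0.185,0.326,0],"jaw":1},{"turn_vec":[0,0,0.75],"xyz":[0.185,0.326,0],"jaw":1},{"turn_vec":[0,0,0.75],"xyz":[0.185,0.326,0],"jaw":1},{"turn_vec":[0,0,0.75],"xyz":[0.185,0.326,0],"jaw":1}]'; python3 nudge.py '[{"turn_vec":[0,0,0.39],"jaw":1},{"turn_vec":[0,0,0.39],"jaw":1},{"turn_vec":[0,0,0.39],"jaw":1},{"turn_vec":[0,0,0.39],"jaw":1}]'; python3 rel.py 0.522 -0.381 0.16 -3.38;  python3 - <<'E'
from h import *
d=arm.get_image("wrist"); im=d["image"][:,:,::-1].copy()
o=np.array([.522,-.381]); a=1.335
for sx in(-1,1):
  for sy in(-1,1):
    for z,col in((.03,(255,0,0)),(0,(0,255,0))):
      w=o+sy*.045*np.array([np.cos(a),np.sin(a)])+sx*.021*np.array([np.sin(a),-np.cos(a)]); q=w2px(d,[*w,z])[0]; print(z,q.round(0)); cv2.circle(im,tuple(int(i) for i in q),2,col,-1)
cv2.imwrite("pics/w4.png",im)
E
```

```text
time_s: 6.25
tcp_pos: [0.5225, -0.3794, 0.159]
tool_rot: [0.001, 0.758, -0.653, -0.003]
contact_force: [0.5, 0.1, -1.0]
opening: 1.003
grip_force: 0.0
time_s: 6.65
tcp_pos: [0.5228, -0.3792, 0.1594]
tool_rot: [-0.001, -0.62, 0.785, 0.002]
contact_force: [0.6, 0.7, 0.3]
opening: 0.996
grip_force: 0.0
[0.005 0.001 0.004] [ 0.0019  0.0004 -0.0006]
0.03 [347. 143.]
0 [344. 140.]
0.03 [344. 236.]
0 [342. 224.]
0.03 [299. 143.]
0 [301. 139.]
0.03 [302. 236.]
0 [303. 224.]
```

View pics/w4.png

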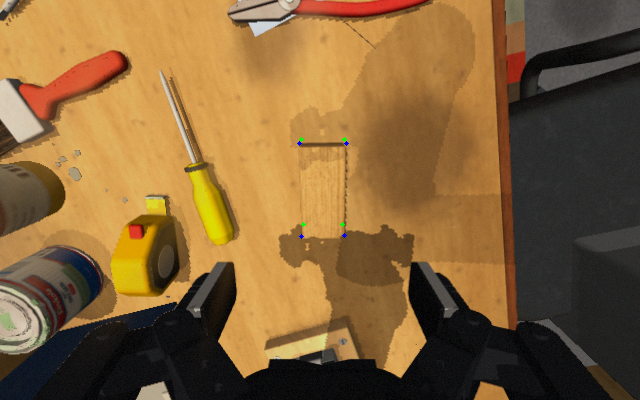

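The projected block corners (300–346, 143–237) lie on the offcut's outline, so the estimate holds. Descend and grasp.

```bash
python3 nudge.py '[{"turn_vec":[0.005,0,0.004],"xyz":[0.02,0,0.5],"jaw":1},{"turn_vec":[0.005,0,0.004],"xyz":[0.02,0,1],"jaw":1},{"turn_vec":[0.005,0,0.004],"xyz":[0.02,0,1.4],"jaw":1},{"turn_vec":[0.005,0,0.004],"xyz":[0.02,0,1.57],"jaw":1},{"turn_vec":[0.005,0,0.004],"xyz":[0.02,0,1.57],"jaw":1}]'; python3 rel.py 0.522 -0.381 0.002 -3.38
```

```text
time_s: 7.2
tcp_pos: [0.5205, -0.3803, 0.0003]
tool_rot: [-0.001, -0.618, 0.786, 0.002]
contact_force: [0.2, 0.5, 0.3]
opening: 0.995
grip_force: 0.0
[0.004 0.002 0.001] [ 0.0003 -0.0016 -0.0017]
```

To row units: -0.002 m is -0.02, -0.001 m is -0.01.

```bash
python3 nudge.py '[{"xyz":[0,-0.01,-0.02],"jaw":0.3},{"xyz":[0,-0.01,-0.02],"jaw":0.3},{"xyz":[0,-0.01,-0.02],"jaw":0.3},{"xyz":[0,-0.01,-0.02],"jaw":0.3},{"xyz":[0,-0.01,-0.02],"jaw":0.3}]';python3 nudge.py '[{"jaw":0.3},{"jaw":0.3},{"jaw":0.3}]'
```

```text
time_s: 7.7
tcp_pos: [0.5259, -0.3824, 0.0092]
tool_rot: [0.002, -0.618, 0.786, -0.004]
contact_force: [0.1, 0.5, 6.1]
opening: 0.477
grip_force: 62.8
time_s: 8.0
tcp_pos: [0.5259, -0.3824, 0.0092]
tool_rot: [0.002, -0.618, 0.786, -0.004]
contact_force: [-0.6, -0.2, 6.1]
opening: 0.477
grip_force: 62.8
```

To row units: -0.13 m is -1.3, -0.1 m is -1.

```bash
python3 nudge.py '[{"xyz":[0,0,-0.1],"jaw":0.3},{"xyz":[0,0,-0.2],"jaw":0.3},{"xyz":[0,0,-0.5],"jaw":0.3},{"xyz":[0,0,-1],"jaw":0.3},{"xyz":[0,0,-1.3],"jaw":0.3}]';python3 nudge.py '[{"jaw":0.3},{"jaw":0.3}]'; python3 rel.py 0.568 -0.038 0.14 -3.057; python3 - <<'E'
from h import *
d=arm.get_image("wrist"); im=d["image"][:,:,::-1].copy();e=arm.get_image("side")["image"][:,:,::-1]
p,R,s=tool(); q=w2px(e:=arm.get_image("side"),p)[0].astype(int); print(q)
c=cv2.resize(e["image"][q[1]-60:q[1]+40,q[0]-60:q[0]+60,::-1],None,fx=4,fy=4,interpolation=cv2.INTER_CUBIC)
o=np.zeros((400,800,3),np.uint8); o[:,:320]=im[:,160:480]; o[:400,320:800]=c[:400,:480]; cv2.imwrite("pics/w5.png",o)
E
```

```text
time_s: 8.5
tcp_pos: [0.5249, -0.3825, 0.1413]
tool_rot: [0.002, -0.618, 0.786, -0.004]
contact_force: [0.4, -0.1, -0.5]
opening: 0.478
grip_force: 62.2
time_s: 8.7
tcp_pos: [0.5239, -0.3816, 0.1382]
tool_rot: [0.002, -0.618, 0.786, -0.003]
contact_force: [-0.1, -0.1, -1.2]
opening: 0.475
grip_force: 62.2
[-0.007 -0.001 -0.323] [-0.3443  0.0382 -0.0019]
[316 238]
```

View pics/w5.png

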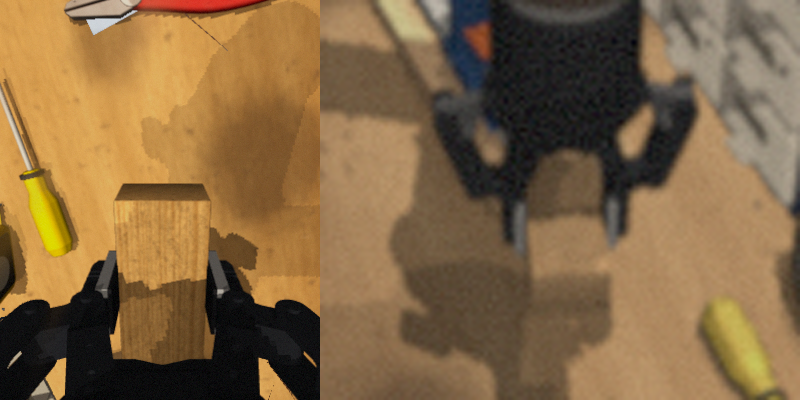

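```bash
python3 - <<'E'
from h import *
from scipy.optimize import least_squares
d=arm.get_image("wrist"); p,R,s=tool(); print(p,s["tool_rot"])
uv=np.array([[278,200],[370,200],[283,185],[365,185]],float)
# block in tool axes: end corners at (xe, +-21+y0, zt / zt+30mm) with tilt about tool y, x toward far end sign s
best=None
for sg in(1,-1):
  for sw in (1,-1):
    def P(q):
        xe,y0,zt,tl,yw=q; B=Rn.from_euler("yz",[tl,yw])
        loc=np.array([[0,-sw*.021,0],[0,sw*.021,0],[0,-sw*.021,.03],[0,sw*.021,.03]])
        return p+R.apply(B.apply(loc)+[sg*xe,y0,zt])
    r=least_squares(lambda q:(w2px(d,P(q))-uv).ravel(),[.045,0,-.03,0,0])
    if best is None or r.cost<best[0]: best=(r.cost,sg,sw,r.x)
print(best)
# level-constrained
E
```

```text
[ 0.52299071 -0.38128758  0.13528987] [ 8.43681956e-04 -6.18057643e-01  7.86132221e-01 -4.10925516e-04]
(np.float64(6.028848145729649), 1, -1, array([ 4.01147660e-02, -1.22736729e-04, -1.46139824e-02,  3.37674554e-02,
        3.14197575e+00]))
```

The block is held squarely between the pads (far end edge at about (278–370, 200) in the wrist view). The driver and pliers look undisturbed.

```bash
python3 rel.py 0.5655 0.002 0.15 -3.057
```

```text
[-0.002  0.001 -0.323] [-0.3825  0.0491 -0.0145]
```

```bash
python3 nudge.py '[{"turn_vec":[0,0,-0.1],"xyz":[-0.3,0.05,-0.15],"jaw":0.3},{"turn_vec":[0,0,-0.2],"xyz":[-0.7,0.1,-0.15],"jaw":0.3},{"turn_vec":[0,0,-0.323],"xyz":[-1.1,0.15,-0.15],"jaw":0.3},{"turn_vec":[0,0,-0.323],"xyz":[-1.5,0.2,-0.15],"jaw":0.3},{"turn_vec":[0,0,-0.323],"xyz":[-1.9,0.25,-0.15],"jaw":0.3}]'; python3 nudge.py '[{"xyz":[-0.5,0,0],"jaw":0.3},{"xyz":[-0.9,0,0],"jaw":0.3},{"xyz":[-1.2,0,0],"jaw":0.3},{"xyz":[-1.4,0,0],"jaw":0.3},{"xyz":[-1.4,0,0],"jaw":0.3}]'; python3 rel.py 0.5655 0.002 0.06 -3.057
```

```text
time_s: 9.4
tcp_pos: [0.5438, -0.1896, 0.1507]
tool_rot: [-0.0, 0.736, -0.677, 0.001]
contact_force: [0.2, 0.1, 0.3]
opening: 0.479
grip_force: 62.1
time_s: 9.9
tcp_pos: [0.5319, -0.0497, 0.1508]
tool_rot: [-0.0, 0.738, -0.675, 0.002]
contact_force: [1.1, -0.1, -0.2]
opening: 0.478
grip_force: 62.1
[-0.003 -0.002  0.004] [-0.0486 -0.0378  0.0908]
```

To row units: -0.038 m is -0.38, -0.049 m is -0.49.

```bash
python3 nudge.py '[{"xyz":[-0.25,-0.2,0],"jaw":0.3},{"xyz":[-0.49,-0.38,0],"jaw":0.3},{"xyz":[-0.49,-0.38,0],"jaw":0.3},{"xyz":[-0.49,-0.38,0],"jaw":0.3}]'; python3 rel.py 0.5655 0.002 0.06 -3.057; python3 - <<'E'
from h import *
d=arm.get_image("wrist"); cv2.imwrite("pics/w6.png",d["image"][:,:,::-1])
im=d["image"].astype(int)
o=np.array([.567,-.027]);u=np.array([.085,-.9964]);v=np.array([.9964,.085])
# profile along clamp x at y=+0.028 (past the block), z=.036/.09
for y,z in((.026,.037),(.023,.09),(.018,.07)):
    print(y,z)
    for x in np.arange(-.13,.08,.005):
        q=w2px(d,[*(o+x*u+y*v),z])[0].round().astype(int)
        if 0<=q[0]<640 and 0<=q[1]<400: print(f"{x:.3f}",q,im[q[1],q[0]],end=" | ")
    print()
E
```

```text
time_s: 10.3
tcp_pos: [0.5659, -0.0, 0.1507]
tool_rot: [-0.0, 0.737, -0.676, 0.002]
contact_force: [-0.6, -0.5, -0.5]
opening: 0.479
grip_force: 62.1
[-0.002 -0.002  0.   ] [-0.0022  0.0004  0.0907]
0.026 0.037
-0.130 [299 299] [100  70  38] | -0.125 [298 294] [99 70 38] | -0.120 [298 290] [100  70  39] | -0.115 [298 285] [194 143  72] | -0.110 [298 281] [193 144  74] | -0.105 [298 277] [199 146  72] | -0.100 [298 272] [180 130  64] | -0.095 [298 267] [189 140  69] | -0.090 [298 263] [188 133  66] | -0.085 [297 258] [194 142  74] | -0.080 [297 253] [189 136  69] | -0.075 [297 249] [197 142  72] | -0.070 [297 244] [195 137  70] | -0.065 [297 239] [184 131  61] | -0.060 [297 234] [205 147  74] | -0.055 [297 229] [207 147  66] | -0.050 [296 224] [211 152  77] | -0.045 [296 219] [206 148  70] | -0.040 [296 214] [210 151  72] | -0.035 [296 208] [210 151  68] | -0.030 [296 203] [212 152  74] | -0.025 [296 198] [123  90  48] | -0.020 [296 192] [92 64 31] | -0.015 [295 187] [80 54 30] | -0.010 [295 181] [213 221 212] | -0.005 [295 176] [215 222 213] | 0.000 [295 170] [217 225 218] | 0.005 [2
[... 2508 characters left out ...]
75] | -0.030 [302 216] [201 145  68] | -0.025 [302 210] [217 170  88] | -0.020 [302 204] [215 161  81] | -0.015 [302 198] [119  85  42] | -0.010 [302 192] [99 70 40] | -0.005 [302 186] [77 53 26] | 0.000 [302 179] [214 221 211] | 0.005 [302 173] [214 222 212] | 0.010 [301 166] [213 221 211] | 0.015 [301 159] [216 223 212] | 0.020 [301 153] [213 222 214] | 0.025 [301 146] [138 131 122] | 0.030 [301 139] [109 105  96] | 0.035 [301 132] [14 32 60] | 0.040 [300 125] [18 52 98] | 0.045 [300 117] [ 34  97 174] | 0.050 [300 110] [ 37 100 181] | 0.055 [300 102] [26 37 66] | 0.060 [300  95] [210 106   0] | 0.065 [300  87] [216 138  13] | 0.070 [299  79] [215 141  15] | 0.075 [299  71] [216 145  32] |
```

To row units: -0.002 m is -0.02, 0.095 m is 0.95.

```bash
python3 nudge.py '[{"turn_vec":[-0.002,-0.002,0],"xyz":[-0.02,0,0.4],"jaw":0.3},{"turn_vec":[-0.002,-0.002,0],"xyz":[-0.02,0,0.7],"jaw":0.3},{"turn_vec":[-0.002,-0.002,0],"xyz":[-0.02,0,0.9],"jaw":0.3},{"turn_vec":[-0.002,-0.002,0],"xyz":[-0.02,0,0.95],"jaw":0.3},{"turn_vec":[-0.002,-0.002,0],"xyz":[-0.02,0,0.95],"jaw":0.3}]'; python3 nudge.py '[{"xyz":[0,0,0.04],"jaw":0.3},{"xyz":[0,0,0.06],"jaw":0.3},{"xyz":[0,0,0.06],"jaw":0.3},{"xyz":[0,0,0.06],"jaw":0.3}]'
```

```text
time_s: 10.85
tcp_pos: [0.5659, 0.0012, 0.0562]
tool_rot: [-0.0, 0.736, -0.677, 0.0]
contact_force: [0.2, -0.5, -0.7]
opening: 0.478
grip_force: 62.2
time_s: 11.25
tcp_pos: [0.5668, 0.0024, 0.0513]
tool_rot: [-0.002, 0.737, -0.676, 0.001]
contact_force: [-0.3, 0.2, -0.7]
opening: 0.476
grip_force: 62.2
```

To row units: 0.004 m is 0.04, 0.003 m is 0.03.

```bash
python3 nudge.py '[{"xyz":[0,0,0.03],"jaw":0.3},{"xyz":[0,0,0.04],"jaw":0.3},{"xyz":[0,0,0.04],"jaw":0.3}]'; python3 nudge.py '[{"xyz":[0,0,0.02],"jaw":0.3},{"xyz":[0,0,0.03],"jaw":0.3},{"xyz":[0,0,0.03],"jaw":0.3}]'
```

```text
time_s: 11.55
tcp_pos: [0.5663, 0.0023, 0.0465]
tool_rot: [-0.001, 0.737, -0.676, 0.001]
contact_force: [0.4, 0.3, -0.3]
opening: 0.476
grip_force: 62.2
time_s: 11.85
tcp_pos: [0.5667, 0.0024, 0.0452]
tool_rot: [-0.001, 0.737, -0.676, 0.001]
contact_force: [-3.4, 0.1, 7.4]
opening: 0.477
grip_force: 63.1
```

To row units: -0.002 m is -0.02.

```bash
python3 nudge.py '[{"xyz":[0,0,-0.02],"jaw":0.3},{"xyz":[0,0,-0.02],"jaw":1},{"xyz":[0,0,-0.02],"jaw":1},{"xyz":[0,0,-0.02],"jaw":1},{"xyz":[0,0,-0.02],"jaw":1}]'; python3 nudge.py '[{"jaw":1},{"xyz":[0,0,-0.3],"jaw":1},{"xyz":[0,0,-0.8],"jaw":1},{"xyz":[0,0,-1.2],"jaw":0},{"xyz":[0,0,-1.2],"jaw":0}]'; python3 rel.py 0.569 -0.12 0.165 -3.057
```

```text
time_s: 12.35
tcp_pos: [0.5664, 0.0022, 0.0455]
tool_rot: [-0.001, 0.737, -0.676, 0.001]
contact_force: [0.1, -0.5, 1.4]
opening: 1.001
grip_force: 0.0
time_s: 12.85
tcp_pos: [0.5701, 0.0027, 0.1725]
tool_rot: [-0.006, 0.737, -0.676, 0.005]
contact_force: [0.4, 0.1, -0.9]
opening: 0.689
grip_force: 0.0
[-0.016  0.001  0.002] [0.1222 0.0118 0.0072]
```

```bash
python3 nudge.py '[{"turn_vec":[-0.016,0,0],"xyz":[0.5,0.04,0],"jaw":0},{"turn_vec":[-0.016,0,0],"xyz":[1,0.04,0],"jaw":0},{"turn_vec":[-0.016,0,0],"xyz":[1.1,0.04,0],"jaw":0},{"turn_vec":[-0.016,0,0],"xyz":[1.1,0.04,0],"jaw":0}]'; python3 rel.py 0.5736 -0.1055 0.073 -3.057
```

```text
time_s: 13.25
tcp_pos: [0.5711, -0.1094, 0.1649]
tool_rot: [0.005, 0.735, -0.678, -0.005]
contact_force: [-0.1, -0.7, -1.1]
opening: 0.003
grip_force: 0.0
[ 0.014  0.001 -0.003] [-0.0036 -0.0041  0.0919]
```

To row units: 0.092 m is 0.92, 0.085 m is 0.85.

```bash
python3 nudge.py '[{"turn_vec":[0.014,0,0],"xyz":[-0.03,-0.04,0.4],"jaw":0},{"turn_vec":[0.014,0,0],"xyz":[-0.03,-0.04,0.7],"jaw":0},{"turn_vec":[0.014,0,0],"xyz":[-0.03,-0.04,0.85],"jaw":0},{"turn_vec":[0.014,0,0],"xyz":[-0.03,-0.04,0.92],"jaw":0},{"turn_vec":[0.014,0,0],"xyz":[-0.03,-0.04,0.92],"jaw":0}]'; python3 nudge.py '[{"jaw":0},{"jaw":0}]'; python3 rel.py 0.5736 -0.1055 0.073 -3.057
```

```text
time_s: 13.75
tcp_pos: [0.5736, -0.1036, 0.0728]
tool_rot: [0.0, 0.737, -0.676, -0.001]
contact_force: [0.2, -0.4, 0.3]
opening: 0.004
grip_force: 0.0
time_s: 13.95
tcp_pos: [0.575, -0.1041, 0.0749]
tool_rot: [-0.001, 0.737, -0.676, 0.001]
contact_force: [-0.3, -0.1, 1.2]
opening: 0.002
grip_force: 0.0
[-0.003  0.     0.001] [0.0012 0.0015 0.0019]
```

Free of contact. Push toward −x (tool −x), stepwise.

To row units: -0.015 m is -0.15, -0.01 m is -0.1.

```bash
python3 nudge.py '[{"xyz":[-0.05,0,0.01],"jaw":0},{"xyz":[-0.1,0,0.01],"jaw":0},{"xyz":[-0.15,0,0.01],"jaw":0},{"xyz":[-0.15,0,0.01],"jaw":0}]'; python3 nudge.py '[{"xyz":[-0.04,0,0],"jaw":0},{"xyz":[-0.08,0,0],"jaw":0},{"xyz":[-0.12,0,0],"jaw":0},{"xyz":[-0.12,0,0],"jaw":0}]'
```

```text
time_s: 14.35
tcp_pos: [0.5728, -0.0889, 0.0729]
tool_rot: [-0.001, 0.737, -0.676, 0.0]
contact_force: [0.9, 0.6, 0.0]
opening: -0.001
grip_force: 0.0
time_s: 14.75
tcp_pos: [0.5718, -0.0771, 0.0728]
tool_rot: [-0.001, 0.737, -0.676, 0.0]
contact_force: [-0.2, -1.8, 1.4]
opening: 0.001
grip_force: 0.7
```

The manual's scale: shifts go in units of 100 mm. Converting my numbers, -0.01 m is -0.1, -0.008 m is -0.08.

```bash
for i in 1; do python3 nudge.py '[{"xyz":[-0.04,0,0],"jaw":0},{"xyz":[-0.08,0,0],"jaw":0},{"xyz":[-0.1,0,0],"jaw":0},{"xyz":[-0.1,0,0],"jaw":0}]'; done; python3 nudge.py '[{"xyz":[-0.04,0,0],"jaw":0},{"xyz":[-0.05,0,0],"jaw":0},{"xyz":[-0.05,0,0],"jaw":0}]'
```

```text
time_s: 15.15
tcp_pos: [0.5709, -0.0671, 0.0727]
tool_rot: [-0.001, 0.737, -0.676, -0.0]
contact_force: [-0.3, -1.3, 1.0]
opening: 0.004
grip_force: 0.8
time_s: 15.45
tcp_pos: [0.5705, -0.0623, 0.0726]
tool_rot: [-0.001, 0.737, -0.676, 0.0]
contact_force: [0.8, -2.6, 0.8]
opening: 0.005
grip_force: 1.0
```

To row units: -0.005 m is -0.05, -0.003 m is -0.03.

```bash
python3 nudge.py '[{"xyz":[-0.03,0,0],"jaw":0},{"xyz":[-0.05,0,0],"jaw":0},{"xyz":[-0.05,0,0],"jaw":0}]'
```

```text
time_s: 15.75
tcp_pos: [0.57, -0.0573, 0.0726]
tool_rot: [-0.001, 0.737, -0.676, 0.0]
contact_force: [-0.1, -2.8, 0.6]
opening: 0.004
grip_force: 0.9
```

To row units: -0.004 m is -0.04, -0.003 m is -0.03.

```bash
python3 nudge.py '[{"xyz":[-0.02,0,-0.03],"jaw":0},{"xyz":[-0.04,0,-0.03],"jaw":0},{"xyz":[-0.04,0,-0.03],"jaw":0}]'; python3 nudge.py '[{"xyz":[-0.02,0,0],"jaw":0},{"xyz":[-0.02,0,0],"jaw":0}]'; python3 nudge.py '[{"xyz":[-0.02,0,0],"jaw":0},{"xyz":[-0.02,0,0],"jaw":0}]'
```

```text
time_s: 16.05
tcp_pos: [0.569, -0.0544, 0.0753]
tool_rot: [0.001, 0.736, -0.676, -0.0]
contact_force: [0.7, -6.1, -2.5]
opening: -0.004
grip_force: 3.2
time_s: 16.25
tcp_pos: [0.5689, -0.0531, 0.0753]
tool_rot: [0.001, 0.736, -0.677, 0.0]
contact_force: [1.5, -9.6, -2.0]
opening: 0.001
grip_force: 4.6
time_s: 16.45
tcp_pos: [0.5688, -0.0517, 0.0753]
tool_rot: [0.001, 0.736, -0.676, 0.0]
contact_force: [2.0, -12.7, -1.9]
opening: 0.003
grip_force: 5.8
```

To row units: -0.002 m is -0.02.

```bash
python3 nudge.py '[{"xyz":[-0.02,0,0],"jaw":0},{"xyz":[-0.02,0,0],"jaw":0},{"xyz":[-0.02,0,0],"jaw":0}]'
```

```text
time_s: 16.75
tcp_pos: [0.5686, -0.0503, 0.0753]
tool_rot: [0.001, 0.736, -0.677, 0.0]
contact_force: [3.5, -13.0, -4.0]
opening: -0.005
grip_force: 6.9
```

To row units: -0.0015 m is -0.015.

```bash
python3 nudge.py '[{"xyz":[-0.015,0,0],"jaw":0},{"xyz":[-0.015,0,0],"jaw":0},{"xyz":[-0.015,0,0],"jaw":0}]'
```

```text
time_s: 17.05
tcp_pos: [0.5686, -0.0494, 0.0753]
tool_rot: [0.002, 0.736, -0.677, 0.001]
contact_force: [3.5, -16.1, -3.1]
opening: 0.001
grip_force: 8.1
```

```bash
python3 nudge.py '[{"xyz":[0.03,0,0],"jaw":0},{"xyz":[0.04,0,0],"jaw":0},{"xyz":[0.04,0,0],"jaw":0}]'; python3 nudge.py '[{"xyz":[0.02,0,0],"jaw":0},{"xyz":[0.03,0,0],"jaw":0},{"xyz":[0.03,0,0],"jaw":0}]';python3 nudge.py '[{"xyz":[0.02,0,0],"jaw":0},{"xyz":[0.03,0,0],"jaw":0},{"xyz":[0.03,0,0],"jaw":0}]'
```

```text
time_s: 17.35
tcp_pos: [0.5688, -0.052, 0.0752]
tool_rot: [0.001, 0.736, -0.677, 0.0]
contact_force: [1.1, -9.5, -2.1]
opening: -0.002
grip_force: 5.1
time_s: 17.65
tcp_pos: [0.5693, -0.0531, 0.0754]
tool_rot: [-0.0, 0.736, -0.677, -0.0]
contact_force: [-0.4, -2.5, -1.2]
opening: 0.0
grip_force: 1.3
time_s: 17.95
tcp_pos: [0.5702, -0.0558, 0.0759]
tool_rot: [-0.001, 0.737, -0.676, 0.0]
contact_force: [0.9, 0.9, -0.2]
opening: 0.0
grip_force: 0.0
```

To row units: -0.004 m is -0.04, -0.003 m is -0.03.

```bash
python3 nudge.py '[{"xyz":[-0.03,0,0],"jaw":0},{"xyz":[-0.04,0,0],"jaw":0},{"xyz":[-0.04,0,0],"jaw":0}]'; python3 nudge.py '[{"xyz":[-0.02,0,0],"jaw":0},{"xyz":[-0.02,0,0],"jaw":0}]';python3 nudge.py '[{"xyz":[-0.02,0,0],"jaw":0},{"xyz":[-0.02,0,0],"jaw":0}]';python3 nudge.py '[{"xyz":[-0.02,0,0],"jaw":0},{"xyz":[-0.02,0,0],"jaw":0}]'
```

```text
time_s: 18.25
tcp_pos: [0.5698, -0.0529, 0.0758]
tool_rot: [-0.0, 0.737, -0.676, 0.001]
contact_force: [0.9, -5.4, -1.2]
opening: 0.003
grip_force: 2.3
time_s: 18.45
tcp_pos: [0.5697, -0.052, 0.0758]
tool_rot: [0.001, 0.737, -0.676, 0.001]
contact_force: [2.7, -8.9, -1.3]
opening: -0.002
grip_force: 4.8
time_s: 18.65
tcp_pos: [0.5696, -0.0508, 0.0758]
tool_rot: [0.001, 0.737, -0.676, 0.001]
contact_force: [3.6, -12.0, -1.6]
opening: 0.002
grip_force: 6.3
time_s: 18.85
tcp_pos: [0.5695, -0.0495, 0.0758]
tool_rot: [0.001, 0.737, -0.676, 0.002]
contact_force: [3.9, -15.0, -2.7]
opening: -0.001
grip_force: 7.7
```

To row units: -0.001 m is -0.01.

```bash
python3 nudge.py '[{"xyz":[-0.01,0,0],"jaw":0},{"xyz":[-0.01,0,0],"jaw":0},{"xyz":[-0.01,0,0],"jaw":0}]'; python3 nudge.py '[{"xyz":[-0.01,0,0],"jaw":0},{"xyz":[-0.01,0,0],"jaw":0},{"xyz":[-0.01,0,0],"jaw":0}]'
```

```text
time_s: 19.15
tcp_pos: [0.5694, -0.0489, 0.0759]
tool_rot: [0.001, 0.737, -0.676, 0.002]
contact_force: [3.7, -15.8, -2.7]
opening: 0.0
grip_force: 8.4
time_s: 19.45
tcp_pos: [0.5693, -0.0481, 0.0759]
tool_rot: [0.001, 0.737, -0.676, 0.002]
contact_force: [3.9, -18.1, -3.2]
opening: -0.001
grip_force: 8.9
```

Back off and see where it lets go.

```bash
python3 nudge.py '[{"xyz":[0.04,0,0],"jaw":0},{"xyz":[0.04,0,0],"jaw":0}]'; python3 nudge.py '[{"xyz":[0.02,0,0],"jaw":0},{"xyz":[0.02,0,0],"jaw":0}]';python3 nudge.py '[{"xyz":[0.02,0,0],"jaw":0},{"xyz":[0.02,0,0],"jaw":0}]';python3 nudge.py '[{"xyz":[0.02,0,0],"jaw":0},{"xyz":[0.02,0,0],"jaw":0}]'
```

```text
time_s: 19.65
tcp_pos: [0.5693, -0.05, 0.0757]
tool_rot: [0.0, 0.736, -0.677, 0.001]
contact_force: [1.2, -9.1, -2.5]
opening: -0.006
grip_force: 4.6
time_s: 19.85
tcp_pos: [0.5693, -0.0502, 0.0756]
tool_rot: [-0.0, 0.736, -0.676, 0.0]
contact_force: [0.7, -3.4, -1.5]
opening: -0.002
grip_force: 1.5
time_s: 20.05
tcp_pos: [0.5696, -0.0518, 0.0757]
tool_rot: [-0.001, 0.737, -0.676, 0.0]
contact_force: [0.8, -0.3, -0.1]
opening: 0.001
grip_force: 0.0
time_s: 20.25
tcp_pos: [0.5698, -0.054, 0.0757]
tool_rot: [-0.0, 0.737, -0.676, 0.0]
contact_force: [-0.3, 0.3, -0.5]
opening: -0.002
grip_force: 0.0
```

It caught the next tooth: the jaw now rests 3 mm further in. Retreat and check.

```bash
python3 nudge.py '[{"xyz":[0.08,0,0],"jaw":0},{"xyz":[0.15,0,0],"jaw":0},{"xyz":[0.15,0,-0.3],"jaw":0},{"xyz":[0.15,0,-0.8],"jaw":0},{"xyz":[0.15,0,-1.3],"jaw":0}]'; python3 nudge.py '[{"xyz":[0.5,0,0],"jaw":0},{"xyz":[0.8,0,-0.2],"jaw":0},{"xyz":[0.8,0,-0.2],"jaw":0},{"xyz":[0.8,0,-0.2],"jaw":0}]'; python3 - <<'E'
from h import *
a=arm.get_image("top")["image"][:,:,::-1]; b=arm.get_image("wrist")["image"][:,:,::-1]
o=np.zeros((600,800,3),np.uint8); o[:200,:500]=cv2.resize(a[175:245,175:350],(500,200),interpolation=cv2.INTER_CUBIC); o[200:,:640]=b
o[:200,500:]=cv2.resize(a[130:280,340:565],(300,200)); cv2.imwrite("pics/f.png",o)
E
```

```text
time_s: 20.75
tcp_pos: [0.5703, -0.07, 0.2065]
tool_rot: [0.001, 0.736, -0.677, -0.001]
contact_force: [1.8, 1.2, 0.5]
opening: 0.004
grip_force: 0.0
time_s: 21.15
tcp_pos: [0.5774, -0.1498, 0.2256]
tool_rot: [-0.001, 0.736, -0.677, 0.0]
contact_force: [-0.3, -0.5, -1.2]
opening: -0.002
grip_force: 0.0
```

View pics/f.png

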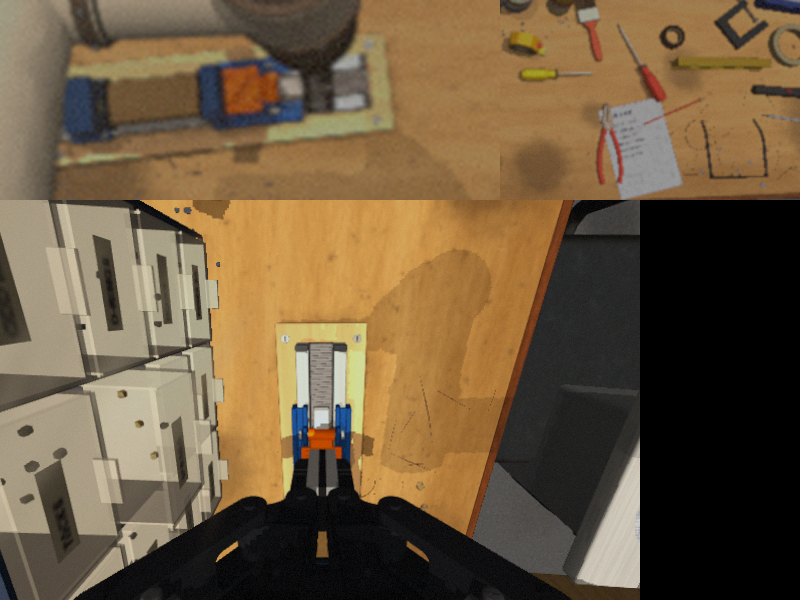

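The top crop shows the offcut (105–200, 100) lengthwise between the black pad and the blue jaw. The driver, pliers and tape are where they were, and the gripper is clear.

```bash
python3 -c "
from station import arm
print(arm.finish_job())"
```

```text
the job is handed in; nothing more can be done
None
```

The job is handed in: the offcut lies lengthwise on the rails and the pawl holds it by itself, with the sprung pad pushed in by an estimated 4–5 mm of its 8 mm (peak push about 18 N), and the driver, pliers and tape measure were not moved.

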